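Raise the easel's ledge one notch

TASK

The painting on the table easel stands a little too low. Raise the ledge that carries it, which has a wooden pull handle in front, until its pawl catches the next notch of the rack: one notch higher than now, no further. Let it down gently onto that notch without dropping it, let go, and leave the other things on the table standing where they are.

Things in the scene. Friction and masses are not known exactly. Their poses are not given: they have to be found in the camera images.
- easel: Table easel, fixed to the table. Origin on the table under its mast's centre line, z up; its front (painting, handle) faces its -x. Base board 300 (x) by 280 (y) by 18 mm high, its centre 20 mm in front of the origin. Wooden mast 30 (x) by 50 (y) mm, up to z 0.503. On the mast's back (+x) a steel rack of 5 teeth with flat tops, 45 mm apart.
- handle (a point): Grip point amid the ledge's pull handle: a level dark wooden bar, 24 mm wide (y), 22 mm high, sticking out to the front along the easel's -x; axes as the easel's, so pinch it across y. 108 mm in front of the mast's centre line. The bar runs from 41 mm behind the point to 26 mm ahead, where a flared end 36 wide, 26 high, 12 mm thick begins. At least 50 mm free on both sides and below.
- ledge_mid (a point): Middle of the ledge board's top, on the mast's centre line, 7 mm above the handle point; axes as the easel's. The board is 220 mm wide (y), 14 mm thick, and ends in a lip 67 mm in front of this point, 12 mm high. The painting (canvas 160 wide, 190 high, 14 mm thick), fixed on it, has its face 34 mm in front of this point. It is 100 mm above the table in the lowest notch.
- ledge (a joint): Height of the ledge with painting and handle on the mast, m, upward: rests at 0, 0.045, 0.090, 0.135 or 0.180; starts in one of the three lowest. Slides straight up; lifting takes 4 to 10 N. The pawl drops into the next notch 45 to 50 mm above the last, and the ledge then rests at +45 mm (within 2). From 90 mm up the notch after that catches, and nothing simple brings it down again.
- pawl_pivot (a point): Pivot of the steel spring pawl on the back of the ledge, 60 mm behind the mast's centre line and 30 mm above the ledge board's top. The pawl hangs down and inward onto a tooth of the rack, clicks over the teeth on the way up and stops the ledge from coming down.
- paint_pot: Small white paint jar, radius 27 mm, 62 mm high, standing loose on the easel's base board in front of the mast, about 100 mm to the handle's +y side. Bystander. Origin under its centre, z up.
- brush_jar: Glass jar, radius 38 mm, 100 mm high, with brushes to 210 mm. Loose bystander. Origin under its centre.
- glue_bottle: White bottle, radius 26 mm, 150 mm high. Loose bystander. Origin under its centre.
- mug: White mug, radius 40 mm, 90 mm high. Loose bystander. Origin under its centre.
- ball_stand: Decorated white ball, radius 42 mm, on a turned wooden foot, together 107 mm high. Loose bystander. Origin under its centre.
- paint_box: Closed wooden box 160 by 90 by 35 mm. Loose bystander. Origin under its centre.

How it is judged:
At the end, for the whole second after the job is handed in: The ledge rests on the notch next above the one it started in (45 mm higher, within 7 mm), still and let go (distance of handle from where it was at the start of the episode between 0.038 and 0.052 m and velocity of joint ledge between -0.01 and 0.01 m/s); the robot touches nothing.
It fails at once if the ledge is dropped (falls faster than 0.4 m/s) (velocity of joint ledge below -0.4 m/s).
It fails at once if a bystander is pushed more than 40 mm or knocked over (distance of any of paint_pot, brush_jar, glue_bottle, mug, ball_stand, paint_box from where it was at the start of the episode above 0.04 m or angle between any of paint_pot, brush_jar, glue_bottle, mug, ball_stand's own z axis and vertical above 0.6 rad).
It also fails if it takes over 35 s, if anything falls off the work surface, if the arm or the gripper's body presses on something with over 40 N, if the wrist force passes 120 N, or if a joint passes its speed limit or range.

ROBOT

A 7-joint arm with a two-finger parallel gripper is mounted at the origin on the work surface. World frame = base frame: x ahead of the robot, y to its left, z up, the work surface at z = 0. Lengths are in m, angles in rad, forces in N, time in s.
With the tool pointing down it reaches from about 0.35 to 0.9 m from the base axis. Payload 7.2 kg.
Tool frame: the origin (TCP) lies between the finger pads; the fingertips stand arm.finger_overhang ahead of it and the grasp point (between the pads) lies 2 mm behind it (arm.finger_overhang is the distance from the TCP to the fingertips, in m); z points along the fingers, y is the line along which they close (so a half turn about z gives the same grasp; the last joint's range is limited). The gripper opens to 88 mm and grips with 3 to 60 N. Pads are 20 mm wide; open, the fingers measure 115 mm over their backs; the gripper's body (75 mm by 178 mm) begins 61 mm behind the grasp point.
Start: joints at [1.246, 0.411, -0.013, 1.596, 0.006, 1.134, -0.082], TCP at [0.159, -0.605, 0.24] pointing down, gripper open.
Joint ranges: [-2.95, 2.95], [-0.29, 1.99], [-1.47, 1.44], [0.14, 2.54], [-1.03, 4.17], [0.13, 1.85], [-2.86, 2.86]. Speed limits (rad/s): [2.39, 2.39, 3.01, 3.01, 3.14, 3.14, 3.14].

INTERFACE

Orientations are given as a rotation vector (axis times angle).
In Python, from cell import arm, viewer, ticket, nets gives the robot as it stands.
- The arm moves only by the tool jog_arm, never from a script. Its argument "series" is a list of rows, each a list of 5 numbers: the gripper's target within -1 to 1 (shut at 1, half-way at 0, fully open at -1), then the shift along the tool's x, y, z in m, then the turn about the tool's z in degrees. A call has 1 to 20 rows; each row is the pose to reach, as a shift and turn from the pose commanded when the call began, along the tool's axes at that moment; what a row does not reach only later rows make up. A row lasts 1/8 s, in which the tool goes at most 62.5 mm and 10.7 degrees, less where a joint would pass 70% of its speed; a pose out of reach is approached as far as the arm can. A call with a gripper value outside its range is refused whole. The fingers move at their own pace and stop on an object; "grip_force" is the grip in N (left out, the last holds). Time passes only in rows, so rows that repeat a pose let the fingers close. It gives the time, the measured TCP pose, the force, the opening and the grip force at its end, in the units of the state.
- arm.get_state(): the state, without advancing time (a new reading comes with each control period).
- viewer.camera(name): name is "scene" or "top" or "wrist"; returns (picture, depth): 420x560x3 uint8, red, green, blue; 420x560 float32, m along the optical axis (not along the pixel's ray), 0 where there is no reading.
- viewer.calibration(name): a dict with "camera_matrix" (3x3 intrinsics, pixels), "R" (3x3) and "t" (3): a world point X has camera coordinates R X + t. Camera axes: x right, y down, z forward; pixel columns grow to the right and rows downward; lengths in m; the calibration is good to about 2 mm. A picture is of the moment at which its call begins: read the wrist's pose just before it. calibration takes no time and is no camera call; for the wrist camera it gives the pose at the moment of the call.
- ticket.sign_off(): hands the job in; it is judged then, once.
Trained networks look in the newest picture that a camera, given by its name, has taken for a name from the list of things; names that differ only in an ending like _2 or _b are one class to them, and where a whole thing is asked for, a point or a joint stands for the part that bears it (a point fixed in the world has none). Each returns a list of dicts, best first, with "conf" (0 to 1); they miss things now and then, are a little off and sometimes report something else, mostly with a low value. They report only what shows in the picture. A call takes as long as a camera call.
- nets.silhouettes(camera, query): "mask" (420x560 bool, what is visible of it) and "bbox" ([left, top, right, bottom] in pixels, round what is visible of it).
The state is a dict: "t": time; "q": joint angles; "qvel": joint speeds; "joint_torque": joint torques, N m; "tool_pos": TCP position; "tool_rot": TCP orientation; "ft_force": force on the tool from outside, world axes, zero at the start; "moment": the same for the moment, N m; "opening": finger opening in m; "gripper_force": force on a finger pad.
Only numpy, scipy, OpenCV 4.12 (cv2) and the standard library are available. Lean on these libraries where they do the work, as an engineer would, in place of code of your own. Each camera call takes 0.05 s, during which the arm holds its last target. There are 200 camera calls.

## Working session

There is one attempt and no reset: what is moved stays moved. The work goes in short steps, Python scripts to look and compute and a tool call to move; the robot and the scene stay as the last step left them, time stands still between calls to the robot, and variables do not carry over. Pictures are saved under pics/ and viewed, at most 10 in all, crops included, and the job is handed in when it is done.

Besides the shell and the picture viewer there is one more tool, called after ">>>" as name([rows], argument=value, ...), one row to a line, values as JSON. jog_arm: Moves the arm, as the interface text tells. Its arguments: {"type":"object","properties":{"series":{"type":"array","items":{"type":"array","items":{"type":"number"}}},"grip_force":{"type":"number"}},"required":["series"]}

```bash
mkdir -p pics; cat > h.py <<'E'
import numpy as np,cv2
from cell import arm,viewer,ticket,nets
def world(cam,d,vs,us):
    c=viewer.calibration(cam);K=np.array(c["camera_matrix"]);R=np.array(c["R"]);t=np.array(c["t"])
    z=d[vs,us];ok=z>0;vs,us,z=vs[ok],us[ok],z[ok]
    P=np.linalg.inv(K)@np.vstack([us,vs,np.ones(len(us))])*z
    return (R.T@(P-t[:,None])).T
E
python3 - <<'E'
from h import *
ims=[]
s=arm.get_state();print(s["tool_pos"],s["tool_rot"],arm.finger_overhang,s["ft_force"])
for c in("scene","top"):
    im,d=viewer.camera(c);cv2.imwrite(f"pics/{c}0.png",im[:,:,::-1])
    for q in("handle","ledge_mid","easel","paint_pot","brush_jar","glue_bottle","mug","ball_stand","paint_box"):
        for r in nets.silhouettes(c,q)[:1]:
            P=world(c,d,*np.where(r["mask"]))
            print(c,q,round(r["conf"],2),r["bbox"],np.round(np.median(P,0),3),np.round(np.percentile(P,2,0),3),np.round(np.percentile(P,98,0),3))
E
```

```text
[ 0.15856329 -0.60405501  0.2388122 ] [-3.11418790e+00 -4.02069922e-01  5.22761850e-04] 0.017 [-0.27368435  0.0844942   0.12504354]
scene handle 0.61 [164.9, 173.7, 280.0, 293.3] [ 0.654 -0.064  0.151] [ 0.538 -0.167  0.119] [0.712 0.01  0.335]
scene ledge_mid 0.89 [160.4, 173.3, 277.0, 293.0] [ 0.655 -0.063  0.152] [ 0.536 -0.167  0.13 ] [0.712 0.011 0.335]
scene easel 0.81 [142.9, 139.8, 313.2, 345.9] [ 0.665 -0.085  0.02 ] [ 0.478 -0.247  0.012] [0.799 0.075 0.503]
scene paint_pot 0.71 [263.6, 258.8, 290.1, 295.1] [0.671 0.037 0.078] [0.641 0.012 0.017] [0.692 0.061 0.082]
scene brush_jar 0.95 [385.6, 154.4, 448.2, 220.2] [0.43  0.318 0.078] [ 0.391  0.282 -0.   ] [0.462 0.354 0.206]
scene glue_bottle 0.92 [391.7, 228.5, 428.9, 263.5] [0.568 0.313 0.095] [0.522 0.296 0.   ] [0.583 0.344 0.15 ]
scene mug 0.61 [122.3, 127.9, 165.7, 168.6] [ 0.374 -0.339  0.057] [ 0.356 -0.381  0.004] [ 0.432 -0.279  0.091]
scene ball_stand 0.95 [376.8, 274.8, 419.1, 315.7] [0.68  0.291 0.091] [0.64  0.261 0.003] [0.711 0.333 0.108]
scene paint_box 0.78 [316.8, 173.8, 389.9, 246.3] [0.473 0.197 0.033] [0.398 0.122 0.007] [0.543 0.27  0.037]
top handle 0.94 [281.0, 100.0, 378.8, 222.2] [ 0.619 -0.071  0.178] [ 0.539 -0.162  0.14 ] [0.704 0.01  0.336]
top ledge_mid 0.93 [277.1, 100.8, 383.2, 222.9] [ 0.621 -0.072  0.173] [ 0.539 -0.166  0.018] [0.714 0.01  0.336]
top easel 0.89 [247.4, 63.6, 415.3, 265.1] [ 0.617 -0.082  0.141] [ 0.477 -0.244  0.014] [0.715 0.075 0.504]
top paint_pot 0.64 [167.1, 217.1, 245.6, 293.8] [0.466 0.198 0.035] [0.395 0.127 0.028] [0.538 0.271 0.039]
top brush_jar 0.75 [107.4, 253.1, 174.5, 290.0] [0.428 0.331 0.073] [0.39  0.284 0.002] [0.46  0.357 0.21 ]
top ball_stand 0.6 [142.9, 144.4, 179.2, 185.3] [0.662 0.293 0.092] [0.634 0.263 0.007] [0.706 0.333 0.109]
top paint_box 0.66 [170.4, 217.2, 246.5, 291.5] [0.465 0.198 0.035] [0.395 0.127 0.029] [0.536 0.271 0.039]
```

View pics/scene0.png

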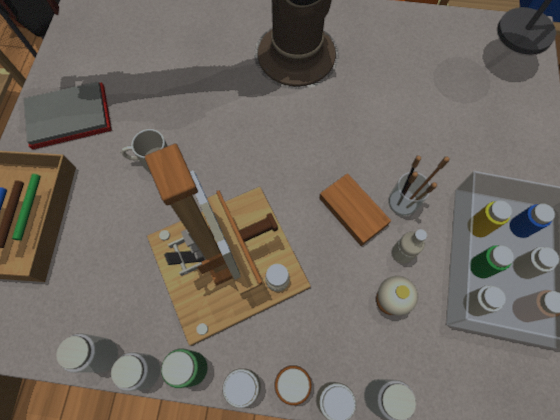

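View pics/top0.png

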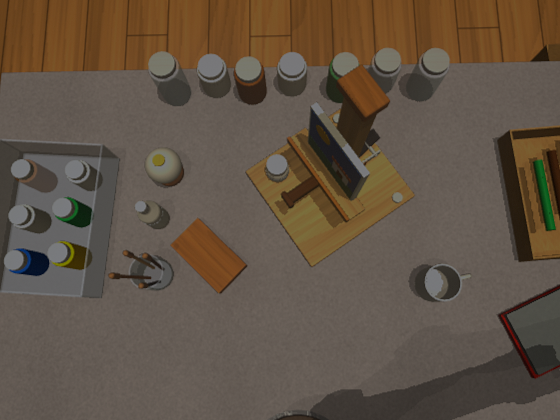

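The views agree: the handle points toward the front-left of the easel, at about (258,230) in the scene view and (303,190) in the top view. The paint pot stands beside it at about (277,275) in the scene view and (277,167) in the top view. Next I'll fit the easel frame and the handle.

```bash
python3 - <<'E'
from h import *
from scipy.spatial.transform import Rotation as Ro
A=[]
for c in("scene","top"):
    im,d=viewer.camera(c);m=np.zeros(d.shape,bool)
    m[130:350,140:320]=1
    if c=="top": m[:]=0;m[60:270,240:420]=1
    P=world(c,d,*np.where(m))
    b=P[(P[:,2]>.013)&(P[:,2]<.023)&(P[:,0]>.4)&(P[:,0]<.85)]
    r=cv2.minAreaRect((b[:,:2]*1000).astype(np.float32));print(c,"base",r);A.append(P)
    cen=np.array(r[0])/1000
P=np.vstack(A)
# yaw: front direction toward (-.46,.89); choose rect axis nearest
ang=[np.radians(r[2]+90*k) for k in range(4)]
f=max([np.array([np.cos(a),np.sin(a)]) for a in ang],key=lambda v:v@[-.46,.89])
ex=-f;ey=np.array([-ex[1],ex[0]]);o=cen+.02*ex
print("ex",ex,"yaw",np.degrees(np.arctan2(ex[1],ex[0])),"origin",o)
for k,P in enumerate(A):
    X=np.c_[(P[:,:2]-o)@ex,(P[:,:2]-o)@ey,P[:,2]]
    h=X[(X[:,0]<-.075)&(X[:,0]>-.15)&(abs(X[:,1])<.04)&(X[:,2]>.085)&(X[:,2]<.26)]
    b=h[(h[:,0]>-.13)]
    print("handle",len(h),np.percentile(h,[2,50,98],0).round(4).tolist(),"bar",np.percentile(b,[2,50,98],0).round(4).tolist())
    top=b[b[:,2]>np.percentile(b[:,2],90)-.004];print("top face y",top[:,1].min(),top[:,1].max(),np.median(top[:,2]))
    l=X[(X[:,0]<-.03)&(X[:,0]>-.075)&(abs(X[:,1])>.085)&(abs(X[:,1])<.12)&(X[:,2]>.085)];print("ledge",np.percentile(l,[2,50,98],0).round(4).tolist())
g=o-.108*ex;s=arm.get_state();R=Ro.from_rotvec(s["tool_rot"]).as_matrix()
print("handle world xy",g,"R",R.round(3).tolist(),"shift tool",R.T@(np.r_[g,.24]-s["tool_pos"]))
print("tool y yaw",np.degrees(np.arctan2(R[1,1],R[0,1])),"want",np.degrees(np.arctan2(ey[1],ey[0])),s["q"])
E
```

```text
scene base ((632.73095703125, -119.64210510253906), (465.93316650390625, 399.3909606933594), 87.39911651611328)
top base ((641.3468017578125, -95.64646911621094), (433.3296813964844, 417.1383056640625), 89.83287048339844)
ex [-0.00291696 -0.99999575] yaw -90.16712951660156 origin [ 0.64128846 -0.11564638]
handle 394 [[-0.1092, -0.0389, 0.1315], [-0.0867, 0.0153, 0.1451], [-0.0756, 0.0391, 0.1579]] bar [[-0.1092, -0.0389, 0.1315], [-0.0867, 0.0153, 0.1451], [-0.0756, 0.0391, 0.1579]]
top face y -0.019034064625010196 0.0398979662769796 0.15588987997434683
ledge [[-0.0301, -0.0875, 0.156], [-0.0301, -0.0875, 0.156], [-0.0301, -0.0875, 0.156]]
handle 410 [[-0.1136, -0.0389, 0.1367], [-0.0866, 0.0172, 0.1483], [-0.0752, 0.0393, 0.2265]] bar [[-0.1136, -0.0389, 0.1377], [-0.0865, 0.0172, 0.1483], [-0.0752, 0.0393, 0.2266]]
top face y -0.019739482613995992 0.03983949777975404 0.156861768225688
ledge [[-0.0328, -0.0885, 0.1326], [-0.0312, -0.0871, 0.1522], [-0.0301, -0.0851, 0.1565]]
handle world xy [ 0.64160349 -0.00764684] R [[0.967, 0.254, 0.0], [0.254, -0.967, -0.0], [-0.0, 0.0, -1.0]] shift tool [ 6.18622143e-01 -4.54658995e-01 -3.69984597e-04]
tool y yaw -75.28643464024213 want -0.1671295166015579 [ 1.24575792  0.411092   -0.01267954  1.59618862  0.00560648  1.13428785
 -0.0822315 ]
```

```bash
python3 - <<'E'
from h import *
from scipy.spatial.transform import Rotation as Ro
def hist(v,s=.004): return np.percentile(v,[1,50,99]).round(4)
for c in("scene","top"):
    im,d=viewer.camera(c)
    e=nets.silhouettes(c,"easel")[0]["mask"]
    for q in("ledge_mid",): e=e|nets.silhouettes(c,q)[0]["mask"]
    e=cv2.erode(e.astype(np.uint8),np.ones((2,2)))>0
    P=world(c,d,*np.where(e))
    b=P[(P[:,2]>.012)&(P[:,2]<.024)]
    r=cv2.minAreaRect((b[:,:2]*1000).astype(np.float32));print(c,"base",r)
    l=P[(P[:,2]>.15)&(P[:,2]<.162)]   # lip top
    vx,vy,x0,y0=cv2.fitLine((l[:,:2]).astype(np.float32),cv2.DIST_HUBER,0,.002,.001).ravel();print("lip dir",np.degrees(np.arctan2(vy,vx)),x0,y0,len(l))
    ang=[np.radians(r[2]+90*k) for k in range(4)]
    f=max([np.array([np.cos(a),np.sin(a)]) for a in ang],key=lambda v:v@[-.46,.89])
    ex=-f;ey=np.array([-ex[1],ex[0]]);o=np.array(r[0])/1000+.02*ex
    X=np.c_[(P[:,:2]-o)@ex,(P[:,:2]-o)@ey,P[:,2]]
    print("ex",ex,"origin",o)
    h=X[(X[:,0]<-.075)&(abs(X[:,1])<.035)&(X[:,2]>.085)&(X[:,2]<.2)]
    for k in range(3): print(" handle",hist(h[:,k]))
    bar=h[(h[:,0]>-.13)&(h[:,0]<-.08)];print(" bar y",hist(bar[:,1]),"z",hist(bar[:,2]))
    t=X[X[:,2]>.49];print(" mast top",np.median(t,0).round(3))
    g=o-.108*ex;s=arm.get_state();R=Ro.from_rotvec(s["tool_rot"]).as_matrix()
    print("g",g,"shift",R.T@(np.r_[g,.24]-s["tool_pos"]),"yaw ey",np.degrees(np.arctan2(ey[1],ey[0])))
E
```

```text
scene base ((635.4019775390625, -85.71794128417969), (278.1693420410156, 298.44073486328125), 33.601932525634766)
lip dir 33.682713 0.6240527 -0.043838505 571
ex [ 0.55341964 -0.83290257] origin [ 0.64647037 -0.10237599]
 handle [-0.1449 -0.1124 -0.0759]
 handle [-0.0166  0.0025  0.0172]
 handle [0.1286 0.1473 0.1516]
 bar y [-0.012   0.0024  0.0117] z [0.1285 0.147  0.1515]
 mast top [-0.004  0.005  0.502]
g [ 0.58670105 -0.01242251] shift [ 5.64301140e-01 -4.64002822e-01 -3.57080983e-04] yaw ey 33.60193252563478
top base ((635.9041137695312, -85.21621704101562), (278.09210205078125, 299.968017578125), 33.637428283691406)
lip dir 31.76024 0.6242703 -0.042110503 653
ex [ 0.55393553 -0.83255956] origin [ 0.64698282 -0.10186741]
 handle [-0.1458 -0.1144 -0.076 ]
 handle [-0.0166 -0.0011  0.0159]
 handle [0.1294 0.1484 0.1531]
 bar y [-0.0114 -0.0013  0.012 ] z [0.129  0.1482 0.1523]
 mast top [-0.007 -0.003  0.503]
g [ 0.58715779 -0.01195098] shift [ 5.64872512e-01 -4.64300970e-01 -3.57824320e-04] yaw ey 33.6374282836914
```

>>> jog_arm([
  [-0.4,0.03,-0.04,0,-10],
  [-0.4,0.06,-0.08,0,-20],
  [-0.4,0.09,-0.12,0,-30],
  [-0.4,0.12,-0.16,0,-40],
  [-0.4,0.15,-0.2,0,-50],
  [-0.4,0.18,-0.24,0,-60],
  [-0.4,0.21,-0.28,0,-70],
  [-0.4,0.24,-0.32,0,-80],
  [-0.4,0.27,-0.36,0,-90],
  [-0.4,0.3,-0.4,0,-100],
  [-0.4,0.33,-0.44,0,-109],
  [-0.4,0.355,-0.48,0,-109],
  [-0.4,0.4,-0.48,0,-109],
  [-0.4,0.45,-0.477,0,-109],
  [-0.4,0.5,-0.475,0,-109],
  [-0.4,0.54,-0.473,0,-109],
  [-0.4,0.561,-0.473,0,-109],
  [-0.4,0.561,-0.473,0,-109],
])

```text
t: 3.65
tool_pos: [0.5819, -0.0038, 0.2391]
tool_rot: [-1.48, -2.77, -0.001]
ft_force: [-0.8, 0.3, -0.7]
opening: 0.0616
gripper_force: 0.0
```

```bash
python3 - <<'E'
from h import *
from scipy.spatial.transform import Rotation as Ro
s=arm.get_state();R=Ro.from_rotvec(s["tool_rot"]).as_matrix();print(R.round(3).tolist(),s["q"].round(2) if hasattr(s["q"],'round') else s["q"])
im,d=viewer.camera("wrist");cv2.imwrite("pics/w1.png",im[:,:,::-1])
vs,us=np.where(d>0);P=world("wrist",d,vs,us);T=(P-s["tool_pos"])@R
k=(abs(T[:,0])<.06)&(abs(T[:,1])<.04)&(P[:,2]>.12)&(P[:,2]<.17)
b=T[k];
for x in np.arange(-.05,.06,.01):
    q=b[(abs(b[:,0]-x)<.005)]
    if len(q)>5: print(round(x,3),len(q),np.percentile(q[:,1],[1,99]).round(4),np.percentile(q[:,2],[2,50]).round(4))
E
```

```text
[[-0.556, 0.831, -0.001], [0.831, 0.556, 0.001], [0.001, 0.0, -1.0]] [ 0.45  0.43 -0.71  1.67  0.3   1.16  0.25]
-0.05 2011 [-0.0394  0.0392] [0.0805 0.0877]
-0.04 366 [-0.0134  0.0097] [0.088  0.0894]
-0.03 372 [-0.0133  0.0096] [0.0882 0.0894]
-0.02 386 [-0.0131  0.0094] [0.0881 0.0895]
-0.01 410 [-0.0137  0.0101] [0.0881 0.0895]
0.0 423 [-0.0136  0.01  ] [0.0882 0.0895]
0.01 445 [-0.0135  0.0099] [0.0881 0.0895]
0.02 605 [-0.0195  0.0159] [0.0862 0.0877]
0.03 537 [-0.0187  0.0152] [0.0867 0.0907]
```

View pics/w1.png

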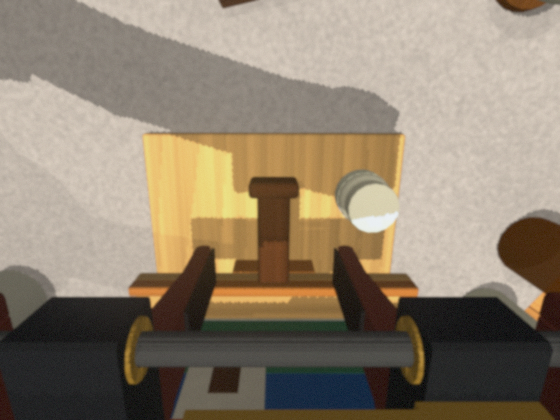

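The wrist view shows the handle at about (274,230) between the fingers, square to them and 2 mm off in y. I'll descend and grip.

>>> jog_arm([
  [-0.4,0,-0.002,0.03,0],
  [-0.4,0,-0.002,0.06,0],
  [-0.4,0,-0.002,0.085,0],
  [-0.4,0,-0.002,0.1,0],
  [-0.4,0,-0.002,0.1025,0],
  [-0.4,0,-0.002,0.1025,0],
  [1,0,-0.002,0.1025,0],
  [1,0,-0.002,0.1025,0],
  [1,0,-0.002,0.1025,0],
  [1,0,-0.002,0.1025,0],
  [1,0,-0.002,0.1025,0],
], grip_force=35)

```text
t: 5.08
tool_pos: [0.5818, -0.0041, 0.1377]
tool_rot: [1.479, 2.768, 0.007]
ft_force: [8.4, 3.9, -5.0]
opening: 0.0239
gripper_force: 35.0
```

>>> jog_arm([
  [1,0,0.002,0,0],
  [1,0,0.002,-0.003,0],
  [1,0,0.002,-0.008,0],
  [1,0,0.002,-0.014,0],
  [1,0,0.002,-0.02,0],
  [1,0,0.002,-0.026,0],
  [1,0,0.002,-0.032,0],
  [1,0,0.002,-0.038,0],
  [1,0,0.002,-0.043,0],
  [1,0,0.002,-0.047,0],
  [1,0,0.002,-0.05,0],
  [1,0,0.002,-0.053,0],
  [1,0,0.002,-0.053,0],
  [1,0,0.002,-0.053,0],
])

```text
t: 6.82
tool_pos: [0.5818, -0.0042, 0.1903]
tool_rot: [1.481, 2.769, 0.002]
ft_force: [5.1, 2.2, -4.8]
opening: 0.024
gripper_force: 35.0
```

>>> jog_arm([
  [1,0,0,0.002,0],
  [1,0,0,0.004,0],
  [1,0,0,0.006,0],
  [1,0,0,0.007,0],
  [1,0,0,0.008,0],
  [1,0,0,0.009,0],
  [1,0,0,0.009,0],
])

```text
t: 7.7
tool_pos: [0.5819, -0.0041, 0.1822]
tool_rot: [1.481, 2.769, 0.002]
ft_force: [2.5, 2.1, 5.6]
opening: 0.0238
gripper_force: 35.0
```

```bash
python3 - <<'E'
from h import *
im,d=viewer.camera("top");cv2.imwrite("pics/top2.png",im[:,:,::-1])
P=world("top",d,*np.where(nets.silhouettes("top","ledge_mid")[0]["mask"]))
X=(P[:,:2]-[.6467,-.1021])@np.array([[.5537,.8327],[-.8327,.5537]])
k=(X[:,0]<-.055)&(X[:,0]>-.07)&(abs(X[:,1])>.06)&(P[:,2]>.1);print("lip z",np.percentile(P[k,2],[5,50,95]),arm.get_state()["ft_force"],arm.get_state()["tool_pos"])
E
```

```text
Traceback (most recent call last):
IndexError: list index out of range
```

The wrist force has turned upward (+5.6 N) at a rise of 44.5 mm, so the ledge is resting on the pawl. I'll release and retreat.

>>> jog_arm([
  [0.3,0,0,0,0],
  [-0.1,0,0,0,0],
  [-0.4,0,0,0,0],
  [-0.4,0,0,0,0],
  [-0.4,0,0,0,0],
  [-0.4,0,0,-0.01,0],
  [-0.4,0,0,-0.03,0],
  [-0.4,0,0,-0.055,0],
  [-0.4,0,0,-0.08,0],
  [-0.4,0.03,0,-0.1,0],
  [-0.4,0.07,0,-0.1,0],
  [-0.4,0.12,0,-0.1,0],
  [-0.4,0.16,0,-0.1,0],
  [-0.4,0.16,0,-0.1,0],
  [-0.4,0.16,0,-0.1,0],
])

```text
t: 9.68
tool_pos: [0.4929, 0.1281, 0.2817]
tool_rot: [1.482, 2.769, -0.0]
ft_force: [-0.3, -1.0, -0.4]
opening: 0.0612
gripper_force: 0.0
```

```bash
python3 - <<'E'
from h import *
im,d=viewer.camera("top");cv2.imwrite("pics/top3.png",im[:,:,::-1])
for c in("scene","top"):
    im,d=viewer.camera(c)
    P=world(c,d,*np.where(d>0))
    X=(P[:,:2]-[.6467,-.1021])@np.array([[.5537,.8327],[-.8327,.5537]])
    k=(X[:,0]<-.08)&(X[:,0]>-.125)&(abs(X[:,1])<.01)&(P[:,2]>.1)&(P[:,2]<.25)
    print(c,k.sum(),"bar z",np.percentile(P[k,2],[5,50,95]) if k.any() else 0)
s=arm.get_state();print(s["ft_force"],s["opening"],s["tool_pos"])
E
```

```text
scene 222 bar z [0.18999823 0.19237338 0.19452337]
top 217 bar z [0.19045809 0.19342174 0.19637833]
[-0.53345638  0.74709178 -0.25160704] 0.06126280917073253 [0.49301135 0.12743811 0.28109418]
```

View pics/top3.png

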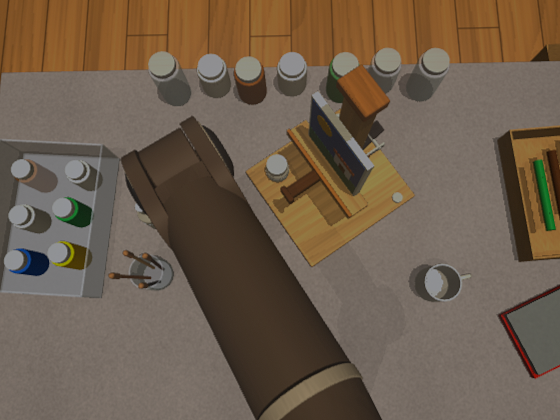

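The handle bar top is now at z 0.193, up from 0.148, which is a rise of 45 mm. In the picture the handle at (300,188) is free, and the pot at (277,167) and the mug have not moved. The arm stands clear of the easel.

```bash
python3 -c "
from cell import ticket
print(ticket.sign_off())"
```

```text
the job is handed in; nothing more can be done
None
```

The ledge was raised one notch (about 45 mm by camera), set down gently on its pawl and let go; the pot and mug look unmoved, the arm hid the glue bottle, ball stand and paint box in the last picture, and the job is handed in with no verdict shown.

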